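# Prop a fresh wax painting on an upturned bowl and start the timer

### The arm

A 6-joint arm with a two-finger parallel gripper is mounted at the origin on the work surface. World frame = base frame: x ahead of the robot, y to its left, z up, the work surface at z = 0. Lengths are in m, angles in degrees, forces in N, time in s.
With the tool pointing down it reaches from about 0.25 to 0.725 m from the base axis. Payload 9.7 kg.
Tool frame: the origin (TCP) lies on the centre line of the jaws, within the pads' length; the fingertips stand 19 mm ahead of it and the grasp point (between the pads) is the TCP; z points along the fingers, y is the direction in which the jaws open and shut (so a half turn about z gives the same grasp; the last joint's range is limited). The gripper opens to 85 mm and grips with 20 to 120 N. Pads are 22 mm wide; open, the fingers measure 114 mm over their backs; the gripper's body (76 mm by 85 mm) begins 54 mm behind the grasp point. The pads swing forward as they close: fully open they stand 13 mm farther back than shut.
Start: joints at [0, 4.979, 10.078, 95.1, 0, 90], TCP at [0.55, -0, 0.25] pointing down, gripper open.
Joint ranges: [-179.16, 179.16], [-48.56, 103.87], [-65.8, 70.77], [-126.05, 130.52], [-82.76, 87.17], [-180, 180]. Speed limits (degrees/s): [127.2, 127.2, 147.25, 180, 180, 180].

### API

Orientations are given as [roll, pitch, yaw] about the fixed x, y, z axes, in that order (R = Rz(yaw) Ry(pitch) Rx(roll)).
In Python, from workcell import bot gives the robot as it stands.
- The arm moves only by the tool servo_tool, never from a script. Its argument "motion" is a list that holds one entry, the list of rows, each a list of 6 numbers: the shift along the tool's x, y, z in mm, then the turn, a rotation vector about the tool's x, y, z in rad. A call has 1 to 5 rows; each row shifts and turns the commanded pose from where the row before left it, along the tool's axes as they then stand; what a row does not reach is not made up. A row lasts 1/10 s, in which the tool goes at most 50 mm and 8.59 degrees, less where a joint would pass 70% of its speed; a pose out of reach is approached as far as the arm can. A call is refused whole if a number of a shift passes 50 or a number of a turn 0.15, either way. A call with a gripper value outside its range is refused whole. "gripper" is the finger opening in mm, from 0 to 85.4, set as the call begins (left out, the last holds). The fingers move at their own pace and stop on an object; "newtons" is the grip in N (left out, the last holds). Time passes only in rows, so rows that do not move let the fingers close. It gives the time, the measured TCP pose, the force and the opening at its end, in the units of the state.
- bot.get_obs(): the state, without advancing time (a new reading comes with each control period).
- bot.camera(name): name is "scene" or "side" or "wrist"; returns a dict with "color" (384x512x3 uint8, red, green, blue), "fx", "fy", "cx", "cy" (pixels), "k1" (the pictures are not rectified: a ray, as slopes to the right and down, at radius r is drawn at 1 + k1 r^2 times it, then the intrinsics apply), "R" (3x3) and "t" (3): a world point X has camera coordinates R X + t. Camera axes: x right, y down, z forward; pixel columns grow to the right and rows downward; lengths in m; the calibration is good to about 2 mm. A picture is of the moment at which its call begins. There is no depth.
- bot.job_done(): hands the job in, once; it reports no verdict.
Trained networks look in a picture, given as the dict that the camera call returned (one of the last four; its "shot" number tells which), for a name from the list of things; names that differ only in an ending like _2 or _b are one class to them, and where a whole thing is asked for, a point or a joint stands for the part that bears it (a point fixed in the world has none). Each returns a list of dicts, best first, with "confidence" (0 to 1); they miss things now and then, are a little off and sometimes report something else, mostly with a low value. They report only what shows in the picture. A call takes as long as a camera call. They do not tell look-alikes from the thing itself.
- bot.look_for(picture, label): "rect" ([left, top, width, height] in pixels, round what is visible of it).
The state is a dict: "time": time; "q": joint angles; "qd": joint speeds; "joint_efforts": joint torques, N m; "ee_pos": TCP position; "tcp_rot": TCP orientation; "wrist_force": force on the tool from outside, world axes, zero at the start; "torque": the same for the moment, N m; "opening": finger opening in m.
Only numpy, scipy, OpenCV 4.12 (cv2) and the standard library are available. Lean on these libraries where they do the work, as an engineer would, in place of code of your own. Each camera call takes 0.05 s, during which the arm holds its last target.

### The job

This little wax painting has to harden with its edges clear of the table: set it down gently, picture side up, on the crown of the upturned steel bowl so that it balances there level and centred, and let go of it. Then set the desk timer to ten minutes with the round key at the end of its row, and after that start it with the wide key at the other end, pressing each key right down and letting it spring back. Leave the round one-minute key in the middle unpressed, and do not knock the wax dish, scraper or brush jar about.

Things in the scene. Friction and masses are not known exactly. Their poses are not given: they have to be found in the camera images.
- painting: Solid wood miniature panel with a wax picture on its upper face (brown wood with a cream and grey-green field and dark branches), a plain cuboid 60 mm (its x) by 90 mm (its y) by 18 mm thick, about 60 g (40 to 80 g). It starts lying flat on the table, picture up. Origin: centre of its underside; z points out of the picture face.
- painting_centre (a point): Centre of the painting's volume (its centre of mass), 9 mm above the origin of the painting.
- bowl: Bright steel mixing bowl upside down on its rim on the table, loose, 0.28 kg: 140 mm across the rim (145 over its bead), 64 mm high, flared sides and a smoothly rounded bottom without a foot, the crown curved with a radius of about 98 mm: an item laid on it rocks over by roughly 0.7 degree for each mm that its middle is off the crown. Origin: centre of the rim circle, on the table; z up.
- bowl_crown (a point): Highest point of the upturned bowl, on its axis, 64 mm above the bowl's origin.
- timer: Grey desk timer, held to the table by its rubber feet: slab 100 (its x) by 170 mm (its y), 24 mm high; on its far half a display hump (x from +7 to +47 mm) 37 mm high; on its near half (x = -24 mm) a row of three white keys: round ten-minute key (y = +62), round one-minute key (y = +20), wide start key (y = -45). Origin: centre of its underside; z up; yaw within 0.4 rad of the world's.
- key_ten_top (a point): Centre of the top face of the ten-minute key: round, 23 mm across, at the +y end of the row; 32 mm above the table, 8 mm proud of the housing. It moves down with the key.
- key_one_top (a point): Centre of the top face of the one-minute key: round, 23 mm across, in the middle of the row (42 mm from the ten-minute key, 65 mm from the start key), same height. Not to be pressed.
- key_start_top (a point): Centre of the top face of the start key: a bar 22 mm (timer's x) by 50 mm (timer's y) at the -y end of the row, same height.
- key_ten (a joint): Travel of the ten-minute key in m: 0 up, 0.005 fully down; a spring takes about 1.5 N to start and 5 N fully down and returns it.
- key_one (a joint): Travel of the one-minute key, as above. Must stay up.
- key_start (a joint): Travel of the start key, as above.
- wax_dish: Bystander: loose aluminium foil dish of set wax, 132 by 106 mm over its rim, 41 mm high, origin at the centre of its underside.
- scraper: Bystander: loose wax scraper with a wooden handle and broad steel blade lying on the table, 190 mm long along its x, under 30 mm high; origin at the middle of its underside.
- brush_jar: Bystander: glass jar of brushes, 75 mm across, 90 mm high (about 200 mm with the brushes), origin at the centre of its underside.
Things that resemble listed ones, but are neither listed nor needed, are in the scene too. Of the things that look like the painting, take the one that is farthest from the robot's base at the start.

How it is judged:
By the outcome, as a careful person would: the job done as asked, in the order asked, and still so for the second after the job is handed in, with the robot touching nothing.
It also fails if it takes over 58 s, if anything falls off the work surface, if the arm or the gripper's body presses on something with over 40 N, if the wrist force passes 120 N, or if a joint passes its speed limit or range.

## Working session

There is one attempt and no reset: what is moved stays moved. The work goes in short steps, Python scripts to look and compute and a tool call to move; the robot and the scene stay as the last step left them, time stands still between calls to the robot, and variables do not carry over. Pictures are saved under pics/ and viewed, and the job is handed in when it is done.

Besides the shell and the picture viewer there is one more tool, called as a command line: name --argument value ..., lists and objects as JSON in quotes. servo_tool: Moves the arm, as the interface text tells. Its arguments: {"type":"object","properties":{"motion":{"type":"array","items":{"type":"array","items":{"type":"array","items":{"type":"number"}}}},"gripper":{"type":"number"},"newtons":{"type":"number"}},"required":["motion"]}

```bash
ls; mkdir -p pics; cat > h.py <<'E'
import numpy as np, cv2
from workcell import bot
def save(p,n): cv2.imwrite('pics/'+n+'.png',p['color'][:,:,::-1])
def pix(p,X):
    c=np.asarray(p['R'])@np.asarray(X,float)+np.asarray(p['t']); s=c[:2]/c[2]; s=s*(1+p['k1']*(s@s))
    return np.array([p['fx']*s[0]+p['cx'],p['fy']*s[1]+p['cy']])
def ray(p,u,v):
    d=np.array([(u-p['cx'])/p['fx'],(v-p['cy'])/p['fy']]); s=d.copy()
    for _ in range(30): s=d/(1+p['k1']*(s@s))
    R=np.asarray(p['R']); o=-R.T@np.asarray(p['t']); w=R.T@np.array([s[0],s[1],1.]); return o,w
def atz(p,u,v,z):
    o,w=ray(p,u,v); return o+w*(z-o[2])/w[2]
E
python3 - <<'E'
from h import *
print(bot.get_obs())
for n in ['scene','side','wrist']:
    p=bot.camera(n); save(p,n+'0'); print(n,p['fx'],p['cx'],p['cy'],p['k1'],-np.array(p['R']).T@np.array(p['t']))
    for l in ['painting','bowl','timer','wax_dish','scraper','brush_jar','key_ten','key_start']:
        r=bot.look_for(p,l); print(l,[(np.round(x['rect'],0).tolist(),round(x['confidence'],2)) for x in r])
E
```

```text
pics
{'time': 0.0, 'q': array([-5.22039020e-04,  5.01095628e+00,  1.00350376e+01,  9.50998686e+01,
        3.18486802e-04,  9.00008751e+01]), 'qd': array([ 0.12707969, -0.02662918,  0.0401306 , -0.03789713, -0.03905216,
       -0.06558306]), 'joint_efforts': array([ 7.68234549e-04, -5.20392072e+01,  4.64802504e+01,  1.63646933e-02,
        2.23589603e-05, -6.77332673e-05]), 'ee_pos': array([ 5.49796757e-01, -3.53076392e-06,  2.49589662e-01]), 'tcp_rot': array([-1.79924213e+02, -3.17328964e-04,  8.99986024e+01]), 'wrist_force': array([-0.32847778,  0.17232539,  0.35814026]), 'torque': array([ 0.03465153,  0.02119024, -0.00343732]), 'opening': 0.0854740952021281}
scene 358.919755373916 253.8312295062093 195.54578919992332 -0.11450492439308345 [ 1.18234879 -0.26583383  0.85656091]
painting [([111.0, 235.0, 26.0, 29.0], 0.8), ([76.0, 214.0, 36.0, 22.0], 0.72)]
bowl [([277.0, 156.0, 45.0, 42.0], 0.88), ([108.0, 232.0, 30.0, 34.0], 0.22)]
timer [([190.0, 204.0, 17.0, 17.0], 0.72), ([183.0, 194.0, 65.0, 46.0], 0.69)]
wax_dish [([277.0, 210.0, 59.0, 52.0], 0.72), ([353.0, 110.0, 33.0, 65.0],
[... 493 characters left out ...]
 26.0], 0.92)]
timer [([234.0, 195.0, 44.0, 47.0], 0.82)]
wax_dish [([276.0, 162.0, 42.0, 32.0], 0.74)]
scraper [([173.0, 238.0, 60.0, 31.0], 0.56)]
brush_jar [([221.0, 108.0, 22.0, 43.0], 0.61), ([250.0, 217.0, 14.0, 17.0], 0.39)]
key_ten []
key_start [([249.0, 219.0, 14.0, 16.0], 0.64)]
wrist 301.8117670723987 254.4875141807258 186.5795773494773 -0.05167440108843362 [0.54925332 0.07400082 0.3736783 ]
painting [([228.0, 200.0, 22.0, 44.0], 0.17)]
bowl []
timer [([204.0, 108.0, 93.0, 141.0], 0.59)]
wax_dish [([387.0, 1.0, 125.0, 88.0], 0.76)]
scraper [([40.0, 225.0, 137.0, 46.0], 0.97)]
brush_jar []
key_ten [([214.0, 126.0, 20.0, 16.0], 0.53), ([224.0, 203.0, 27.0, 39.0], 0.51)]
key_start []
```

```bash
python3 - <<'E'
import cv2,numpy as np
for n,c in (('scene0',(60,90,350,190)),('side0',(150,90,200,260))):
    i=cv2.imread(f'pics/{n}.png'); x,y,w,h=c
    f=min(800/w,600/h); cv2.imwrite(f'pics/{n}c.png',cv2.resize(i[y:y+h,x:x+w],None,fx=f,fy=f,interpolation=cv2.INTER_CUBIC)); print(f)
E
```

```text
2.2857142857142856
2.3076923076923075
```

View pics/scene0c.png

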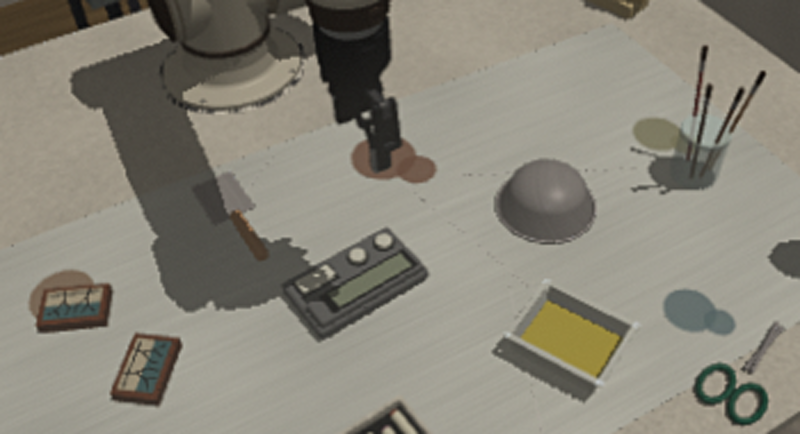

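View pics/side0c.png

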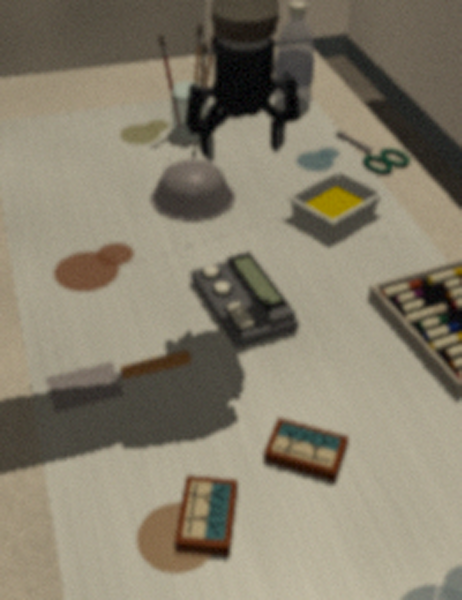

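View pics/wrist0.png

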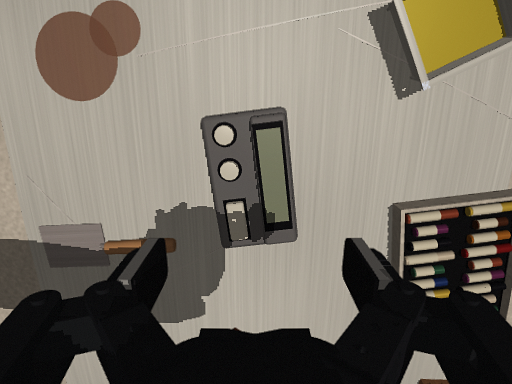

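The scene picture shows two look-alikes: painting A centred at about pixel (94,225) and painting B at about (124,250). In the side picture they are at about (240,314) and (281,286). Next I measure which is farther from the base, along with the bowl and timer.

```bash
python3 - <<'E'
from h import *
S=bot.camera('scene');D=bot.camera('side');W=bot.camera('wrist')
def c(r): return r[0]+r[2]/2,r[1]+r[3]/2
for nm,a,b in (('A',(94,225),(240,313.5)),('B',(124,249.5),(281,286))):
    x,y=atz(S,*a,.012),atz(D,*b,.012); print(nm,x,y,np.hypot(*x[:2]),np.hypot(*y[:2]))
for nm,pts in (('ten',(224,134)),('one',(230,170)),('startx',(237,220))):
    print(nm,atz(W,*pts,.032))
print('ten scene',atz(S,60+384/2.2857,90+241/2.2857,.032),atz(S,60+357/2.2857,90+256/2.2857,.032),atz(S,60+317/2.2857,90+277/2.2857,.032))
# bowl: rim bottom
print('bowl guess', atz(S,299.5,177,.03), atz(D,232,173,.03))
import itertools
for n,p in (('S',S),('D',D)):
    q=atz(p,*((299.5,177) if n=='S' else (232,173)),.03)
    th=np.linspace(0,6.28,40)
    P=np.array([pix(p,[q[0]+.0725*np.cos(t),q[1]+.0725*np.sin(t),0]) for t in th]); print(n,P.min(0),P.max(0))
for k in range(0):pass
print('dish',atz(S,306,236,.03),'jar',atz(S,372,160,.0),'scraper wr',atz(W,75,245,.01),atz(W,172,244,.01))
E
```

```text
A [ 0.40092802 -0.36442684  0.012     ] [ 0.39777748 -0.37208454  0.012     ] 0.5418027292909187 0.5446777275854224
B [ 0.53127091 -0.30980272  0.012     ] [ 0.53096996 -0.31793919  0.012     ] 0.615001220912429 0.6188815941411587
ten [0.51481225 0.03339684 0.032     ]
one [ 0.5206326  -0.00824504  0.032     ]
startx [ 0.52771368 -0.07106139  0.032     ]
ten scene [0.5169013  0.03034654 0.032     ] [ 0.52216602 -0.01260849  0.032     ] [ 0.52781774 -0.07317805  0.032     ]
bowl guess [0.56179666 0.26577278 0.03      ] [0.54029068 0.24865296 0.03      ]
S [276.56171744 167.90559568] [320.7758048  200.19071497]
D [213.78157463 169.52496949] [250.44038476 189.97040503]
dish [0.75964081 0.14884173 0.03      ] jar [ 6.00422445e-01  5.55917042e-01 -1.11022302e-16] scraper wr [ 0.30386678 -0.1182839   0.01      ] [ 0.43836746 -0.11542992  0.01      ]
```

Painting B, at about (0.531,-0.314), is the farther one: 0.617 m from the base against 0.543 m for A. I'll look at the bowl from above first.

servo_tool --motion '[[[45,0,0,0,0,0],[45,0,0,0,0,0],[45,0,0,0,0,0],[45,0,0,0,0,0],[0,0,0,0,0,0]]]'

```text
time: 2.0
ee_pos: [0.5495, 0.1845, 0.2496]
tcp_rot: [-180.0, -0.1, 90.3]
wrist_force: [-0.6, -1.0, -0.7]
opening: 0.0852
```

```bash
python3 - <<'E'
from h import *
o=bot.get_obs();print(o['time'],o['ee_pos'],o['tcp_rot'],o['qd'].round(1))
p=bot.camera('wrist');save(p,'bowl1');print(-np.array(p['R']).T@np.array(p['t']),[(np.round(x['rect'],1),x['confidence']) for x in bot.look_for(p,'bowl')])
E
```

```text
2.0 [0.54953055 0.18448229 0.24964015] [-1.79962655e+02 -5.10187920e-02  9.02640102e+01] [-4.2 -1.2 -1.1  0.7 -1.4 -4.2]
[0.54850748 0.2583761  0.37309645] [(array([192.1,  12.2, 126.4, 134.8]), 0.7), (array([220.3, 293.3,  22.3,  17.6]), 0.24)]
```

View pics/bowl1.png

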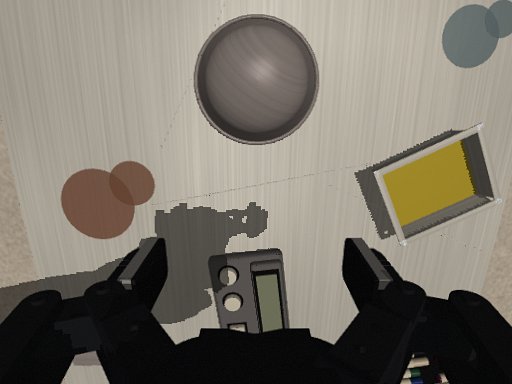

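The wrist picture shows the bowl at about (256,79) with its rim about 125 px across, and the timer below it at about (250,300). I'll fit the rim circle for the bowl's centre.

```bash
cat >> h.py <<'E'
from scipy.optimize import least_squares
def fitbowl(p,g,tag,zr=.003,r=.0725):
    im=cv2.GaussianBlur(p['color'].astype(np.float32),(0,0),0.8)
    c=np.array(g,float)
    for it in range(3):
        pts=[]
        for t in np.linspace(0,2*np.pi,120,endpoint=False):
            rr=np.linspace(r-.012,r+.012,97) if it==0 else np.linspace(r-.006,r+.006,65)
            P=np.array([pix(p,[c[0]+a*np.cos(t),c[1]+a*np.sin(t),zr]) for a in rr]).astype(np.float32)
            if P.min()<2 or P[:,0].max()>509 or P[:,1].max()>381: continue
            v=cv2.remap(im,P[:,:1].copy(),P[:,1:].copy(),cv2.INTER_LINEAR)[:,0].sum(1)
            d=v[8:]-v[:-8]; k=d.argmax()
            if d[k]>60: pts.append(P[k+4])
        W=np.array([atz(p,*q,zr)[:2] for q in pts])
        s=least_squares(lambda x:np.hypot(W[:,0]-x[0],W[:,1]-x[1])-x[2],[c[0],c[1],r],loss='soft_l1',f_scale=.0006)
        c=s.x[:2]
    res=np.hypot(W[:,0]-c[0],W[:,1]-c[1])-s.x[2]
    print(tag,'centre',c.round(4),'r',s.x[2].round(4),'n',len(W),'mad',np.median(abs(res)).round(5))
    return c
E
python3 - <<'E'
from h import *
p=bot.camera('wrist'); print(bot.get_obs()['ee_pos'],bot.get_obs()['tcp_rot'])
fitbowl(p,atz(p,256,79,.003)[:2],'w')
S=bot.camera('scene'); 
E
```

```text
[0.54993621 0.17988217 0.25018786] [-1.79986269e+02  2.10863430e-02  9.00349630e+01]
w centre [0.5497 0.2747] r 0.0735 n 120 mad 0.00012
```

servo_tool --motion '[[[-48,0,0,0,0,0],[-48,0,0,0,0,0],[-48,-4,0,0,0,0],[-48,-4,0,0,0,0],[-48,-4,0,0,0,0]]]'

```text
time: 2.7
ee_pos: [0.5371, -0.0632, 0.2507]
tcp_rot: [180.0, 0.0, 89.9]
wrist_force: [0.9, 0.2, -0.0]
opening: 0.0854
```

servo_tool --motion '[[[-48,-4,0,0,0,0],[-48,-4,0,0,0,0],[-48,0,0,0,0,0],[-48,0,0,0,0,0],[-48,0,0,0,0,0]]]'

```text
time: 3.2
ee_pos: [0.5285, -0.3034, 0.2508]
tcp_rot: [180.0, 0.0, 89.9]
wrist_force: [1.8, 0.3, -0.1]
opening: 0.0854
```

servo_tool --motion '[[[-48,0,0,0,0,0],[-48,0,0,0,0,0],[0,0,0,0,0,0],[0,0,0,0,0,0]]]'

```text
time: 3.6
ee_pos: [0.5285, -0.3981, 0.2496]
tcp_rot: [-179.9, -0.0, 89.8]
wrist_force: [0.4, 0.9, -0.1]
opening: 0.0857
```

```bash
python3 - <<'E'
from h import *
o=bot.get_obs();print(o['time'],o['ee_pos'],o['tcp_rot'],o['qd'].round(1))
p=bot.camera('wrist');save(p,'paint1');print([(np.round(x['rect'],1),x['confidence']) for x in bot.look_for(p,'painting')])
import pickle;pickle.dump(p,open('p.pkl','wb'))
E
```

```text
3.6 [ 0.52850956 -0.39814546  0.24956945] [-1.79945634e+02 -4.45057278e-02  8.97739154e+01] [ 2.4 -2.2 -1.1  0.1  0.2  0.5]
[(array([213.4,  37.2,  97.2,  90.2]), 0.9), (array([108.8,  87.9,  70.8,  88.9]), 0.69)]
```

View pics/paint1.png

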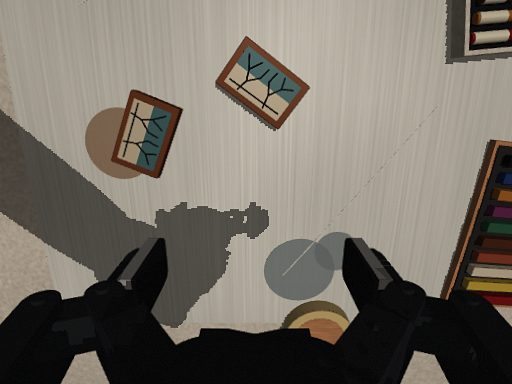

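The wrist picture shows B at about (262,83) and A at about (147,133), on a brown stain. Both are brown-framed with cream and green fields. B is the farther one. I'll crop it close and fit its outline.

```bash
cat >> h.py <<'E'
def fitpaint(p,box,z=.018,name=None):
    x0,y0,x1,y1=box; im=p['color'][y0:y1,x0:x1].astype(int)
    R,G,B=im[...,0],im[...,1],im[...,2]
    lum=im.sum(2); m=((R-B>25)|(lum<330)|(G-R>15)).astype(np.uint8)
    fr=((R-B>25)&(lum<330)).astype(np.uint8)
    n,l,s,_=cv2.connectedComponentsWithStats(m); k=1+s[1:,4].argmax(); m=(l==k).astype(np.uint8)
    m=cv2.morphologyEx(m,cv2.MORPH_CLOSE,np.ones((5,5)))
    cs=max(cv2.findContours(m,cv2.RETR_EXTERNAL,cv2.CHAIN_APPROX_NONE)[0],key=cv2.contourArea)[:,0]+[x0,y0]
    P=np.array([atz(p,*q,z)[:2] for q in cs])
    r=cv2.minAreaRect((P*1000).astype(np.float32)); print('rect mm',np.round(r[0],1),np.round(r[1],1),round(r[2],1))
    if name:
        v=p['color'][:,:,::-1].copy(); cv2.drawContours(v,[cs.reshape(-1,1,2)],-1,(0,0,255),1); cv2.imwrite('pics/'+name+'.png',cv2.resize(v[y0:y1,x0:x1],None,fx=4,fy=4,interpolation=cv2.INTER_NEAREST))
    return r
E
python3 - <<'E'
from h import *
import pickle;p=pickle.load(open('p.pkl','rb'))
fitpaint(p,(200,25,325,140),name='pc1');fitpaint(p,(100,80,195,185))
E
```

```text
rect mm [ 535.  -312.4] [65.3 89.8] 53.4
rect mm [ 383.  -369.8] [110.1  89.3] 67.5
```

View pics/pc1.png

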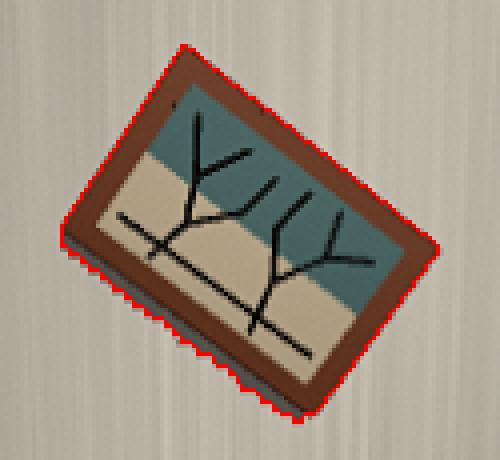

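```bash
cat >> h.py <<'E'
def poserect(a,b,px):  # corners a,b = long edge in the world (xy), rect lies on the right of a->b seen from below.. returns centre for both sides
    a,b=np.array(a)[:2],np.array(b)[:2]; u=(b-a)/np.linalg.norm(b-a); n=np.array([-u[1],u[0]]); m=(a+b)/2
    print('len',np.linalg.norm(b-a),'dir deg',np.degrees(np.arctan2(u[1],u[0])),'centres',m+n*.03,m-n*.03)
E
python3 - <<'E'
from h import *
import pickle;p=pickle.load(open('p.pkl','rb'))
f=lambda x,y:(200+(x-2)/4,25+(y-2)/4)
for z in(.018,):
  a,b=atz(p,*f(184,45),z),atz(p,*f(439,247),z)
  poserect(a,b,p)
  # inner field corners
  q=[atz(p,*f(*t),z)[:2] for t in ((192,84),(405,250),(307,383),(97,227))]
  print([np.linalg.norm(q[i]-q[(i+1)%4]).round(4) for i in range(4)],np.mean(q,0).round(4),[np.degrees(np.arctan2(*(q[i]-q[j])[::-1])).round(1) for i,j in((1,0),(2,3))])
E
```

```text
len 0.08844692883521203 dir deg -36.54730848080382 centres [ 0.57164133 -0.26240359] [ 0.53591215 -0.31060551]
[np.float64(0.0737), np.float64(0.0457), np.float64(0.0734), np.float64(0.0459)] [ 0.5365 -0.3103] [np.float64(-36.3), np.float64(-36.1)]
```

Painting B's centre is (0.536,-0.3105) with its long axis at -36.4°. So I move over it and turn the tool by -0.935 rad, so that the jaws span the 60 mm width.

servo_tool --motion '[[[44,4,20,0,0,0],[43.5,3.5,20,0,0,0],[0,0,25,0,0,-0.14],[0,0,25,0,0,-0.14],[0,0,20,0,0,-0.14]]]'

```text
time: 4.2
ee_pos: [0.5373, -0.3066, 0.14]
tcp_rot: [180.0, 0.0, 114.5]
wrist_force: [-0.4, -0.5, -0.1]
opening: 0.0852
```

servo_tool --motion '[[[0,0,20,0,0,-0.14],[0,0,0,0,0,-0.14],[0,0,0,0,0,-0.14],[0,0,0,0,0,-0.095],[0,0,0,0,0,0]]]'

```text
time: 4.7
ee_pos: [0.5375, -0.3074, 0.1212]
tcp_rot: [180.0, 0.1, 143.7]
wrist_force: [-0.1, -0.4, 0.1]
opening: 0.0853
```

```bash
python3 - <<'E'
from h import *
p=bot.camera('wrist');save(p,'paint2')
o=bot.get_obs();print(o['time'],o['ee_pos'],o['tcp_rot'],o['q'])
import pickle;pickle.dump(p,open('p.pkl','wb'))
print(pix(p,o['ee_pos']), pix(p,[.536,-.3105,.018]))
E
```

```text
4.75 [ 0.53755426 -0.3076091   0.12110608] [1.79991590e+02 6.29286717e-02 1.43514858e+02] [-2.97802719e+01  1.37882704e+01  5.77348613e+00  8.19217355e+01
  1.00513714e-03  6.70486583e+00]
[253.5511265  263.74021534] [249.84042448 194.89879001]
```

View pics/paint2.png

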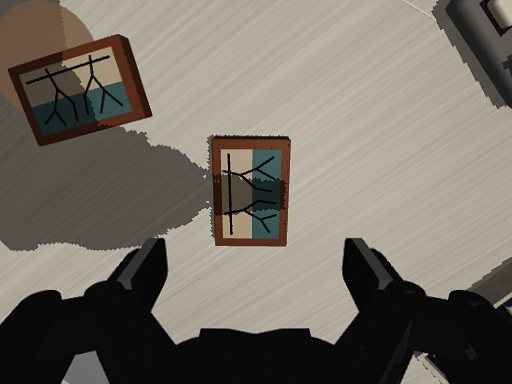

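The painting is upright between the jaws, with corners at about (213,137), (290,137), (287,245) and (216,245). I'll re-measure its centre from this closer view.

```bash
python3 - <<'E'
from h import *
import pickle;p=pickle.load(open('p.pkl','rb'))
c=p['color'][120:260,200:304,::-1];cv2.imwrite('pics/pc2.png',cv2.resize(c,None,fx=4,fy=4,interpolation=cv2.INTER_NEAREST))
E
```

```text
(no output)
```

View pics/pc2.png

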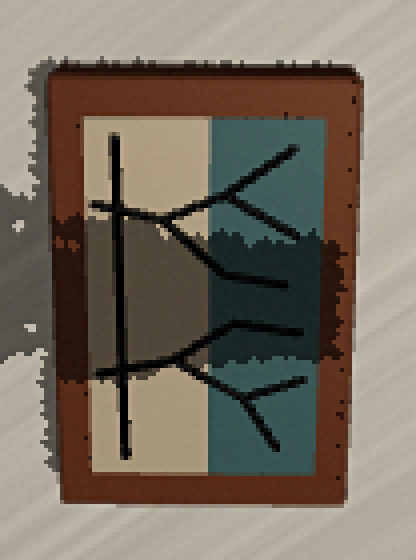

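```bash
python3 - <<'E'
from h import *
import pickle;p=pickle.load(open('p.pkl','rb'))
f=lambda x,y:(200+(x-2)/4,120+(y-2)/4)
o=bot.get_obs()
th=np.radians(o['tcp_rot'][2]); X=np.array([np.cos(th),np.sin(th)]); Y=np.array([np.sin(th),-np.cos(th)])
for nm,pts in (('outer',((51,78),(358,78),(344,505),(62,503))),('inner',((82,116),(327,119),(316,474),(92,474)))):
  q=[atz(p,*f(*t),.018)[:2] for t in pts]; m=np.mean(q,0)
  print(nm,[np.linalg.norm(q[i]-q[(i+1)%4]).round(4) for i in range(4)],m.round(4),[np.degrees(np.arctan2(*(q[i]-q[j])[::-1])).round(1) for i,j in((1,0),(2,3),(0,3),(1,2))],'tool dx,dy mm',1000*(m-o['ee_pos'][:2])@X,1000*(m-o['ee_pos'][:2])@Y)
print(o['ee_pos'],o['tcp_rot'],X,Y)
E
```

```text
outer [np.float64(0.0575), np.float64(0.0888), np.float64(0.0589), np.float64(0.0884)] [ 0.5364 -0.3102] [np.float64(53.7), np.float64(53.3), np.float64(142.9), np.float64(143.7)] tool dx,dy mm -0.6617838437656873 -2.7937061644529653
inner [np.float64(0.0463), np.float64(0.0739), np.float64(0.0463), np.float64(0.0745)] [ 0.5367 -0.3103] [np.float64(53.0), np.float64(53.7), np.float64(143.4), np.float64(143.4)] tool dx,dy mm -0.9344830249967427 -2.684658532457564
[ 0.53755426 -0.3076091   0.12110608] [1.79991590e+02 6.29286717e-02 1.43514858e+02] [-0.80401109  0.59461431] [0.59461431 0.80401109]
```

servo_tool --motion '[[[-0.8,-2.7,35,0,0,0],[0,0,30,0,0,0],[0,0,20,0,0,0],[0,0,10,0,0,0],[0,0,0,0,0,0]]]'

```text
time: 5.25
ee_pos: [0.5359, -0.3105, 0.0244]
tcp_rot: [-180.0, -0.1, 143.5]
wrist_force: [0.4, 0.0, 0.7]
opening: 0.0855
```

servo_tool --motion '[[[0,0,5,0,0,0],[0,0,0,0,0,0]]]'

```text
time: 5.45
ee_pos: [0.537, -0.3113, 0.0211]
tcp_rot: [180.0, 0.1, 143.5]
wrist_force: [-0.2, -0.1, -0.2]
opening: 0.0851
```

servo_tool --motion '[[[0,0,0,0,0,0],[0,0,0,0,0,0],[0,0,0,0,0,0],[0,0,0,0,0,0],[0,0,0,0,0,0]]]' --gripper 56 --newtons 25

```text
time: 5.95
ee_pos: [0.5369, -0.3114, 0.0212]
tcp_rot: [180.0, 0.1, 143.6]
wrist_force: [-0.1, 0.8, 6.2]
opening: 0.0595
```

servo_tool --motion '[[[0,0,0,0,0,0],[0,0,0,0,0,0],[0,0,0,0,0,0]]]'

```text
time: 6.25
ee_pos: [0.5369, -0.3114, 0.0212]
tcp_rot: [180.0, 0.1, 143.6]
wrist_force: [-1.1, 0.3, 5.4]
opening: 0.0594
```

```bash
python3 - <<'E'
from h import *
p=bot.camera('wrist');save(p,'grasp1')
o=bot.get_obs();print(o['time'],o['ee_pos'],o['tcp_rot'],o['wrist_force'],o['opening'])
import pickle;pickle.dump(p,open('p.pkl','wb'))
c=p['color'][170:384,110:410,::-1];cv2.imwrite('pics/grasp1c.png',cv2.resize(c,None,fx=2.6,fy=2.6,interpolation=cv2.INTER_NEAREST))
E
```

```text
6.3 [ 0.53690456 -0.31140101  0.02116827] [1.79992880e+02 7.31752106e-02 1.43567881e+02] [-0.71366766 -0.21356078  5.50963423] 0.05945213056687708
```

View pics/grasp1c.png

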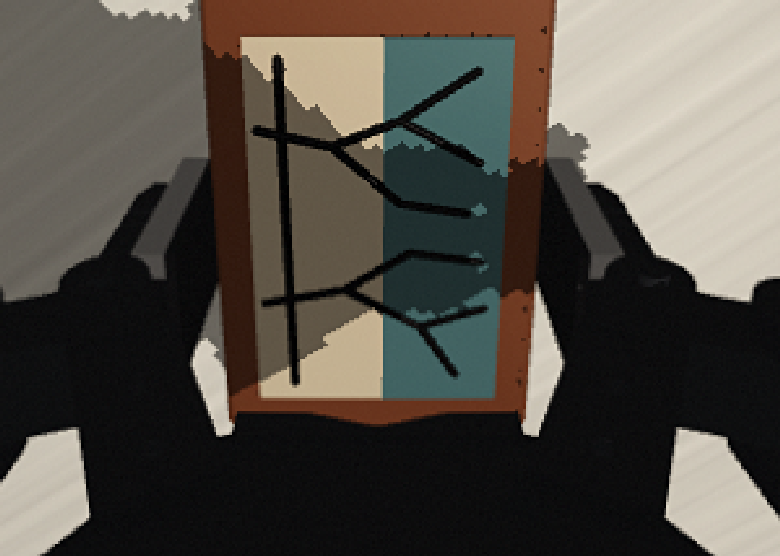

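The grasp is good: the opening is 59.5 mm and the wax field's corners show clearly. I measure the painting's centre in the tool frame from the field corners, then lift.

```bash
cat > m.py <<'E'
from h import *
def toolcentre(p,o,pts,z):
    th=np.radians(o['tcp_rot'][2]); X=np.array([np.cos(th),np.sin(th)]); Y=np.array([np.sin(th),-np.cos(th)])
    q=[atz(p,*t,z)[:2] for t in pts]; m=np.mean(q,0); d=1000*(m-o['ee_pos'][:2])
    print('z',z,[np.linalg.norm(q[i]-q[(i+1)%4]).round(4) for i in range(4)],m.round(4),'tool x,y mm',(d@X).round(2),(d@Y).round(2))
E
python3 - <<'E'
from m import *
import pickle;p=pickle.load(open('p.pkl','rb'));o=bot.get_obs()
f=lambda x,y:(110+(x-1.3)/2.6,170+(y-1.3)/2.6)
toolcentre(p,o,[f(*t) for t in ((240,37),(515,37),(497,398),(260,398))],.018)
E
```

```text
z 0.018 [np.float64(0.0462), np.float64(0.0742), np.float64(0.0468), np.float64(0.0742)] [ 0.5368 -0.3107] tool x,y mm 0.53 0.47
```

servo_tool --motion '[[[0,0,-10,0,0,0],[0,0,-30,0,0,0],[0,0,-45,0,0,0],[0,0,-45,0,0,0],[0,0,-25,0,0,0]]]'

```text
time: 6.8
ee_pos: [0.5371, -0.3114, 0.18]
tcp_rot: [180.0, 0.2, 143.6]
wrist_force: [0.6, -1.3, -0.2]
opening: 0.0589
```

servo_tool --motion '[[[15,30,-10,0,0,0],[20,40,-10,0,0,0],[20,40,-10,0,0,0],[20,40,-10,0,0,0],[20,40,-10,0,0,0]]]'

```text
time: 7.3
ee_pos: [0.5728, -0.1002, 0.2262]
tcp_rot: [180.0, 0.0, 143.6]
wrist_force: [1.1, -0.3, -0.3]
opening: 0.0593
```

servo_tool --motion '[[[20,40,-10,0,0,0],[20,40,-10,0,0,0],[20,40,0,0,0,0],[20,40,0,0,0,0],[20,40,0,0,0,0]]]'

```text
time: 7.8
ee_pos: [0.6111, 0.1203, 0.2459]
tcp_rot: [180.0, 0.0, 143.6]
wrist_force: [1.8, 0.7, 0.2]
opening: 0.0596
```

servo_tool --motion '[[[20,40,0,0,0,0],[18,30,0,0,0,0],[10,18,0,0,0,0],[0,0,0,0,0,0],[0,0,0,0,0,0]]]'

```text
time: 8.3
ee_pos: [0.6247, 0.2179, 0.2453]
tcp_rot: [-180.0, -0.0, 143.6]
wrist_force: [-0.0, -0.3, -0.7]
opening: 0.0592
```

```bash
python3 - <<'E'
from m import *
p=bot.camera('wrist');save(p,'bowl2')
o=bot.get_obs();print(o['time'],o['ee_pos'],o['tcp_rot'],o['qd'].round(1),o['opening'],o['q'])
import pickle;pickle.dump((p,o),open('p.pkl','wb'))
fitbowl(p,(.5497,.2747),'yaw143')
E
```

```text
8.35 [0.62475023 0.2172029  0.24545476] [-1.79980680e+02  9.60043931e-04  1.43563211e+02] [-0.9 -0.6 -0.3 -0.2  0.  -0. ] 0.059239768096149226 [ 1.91754083e+01  2.12143057e+01  2.87834883e+01  9.75845841e+01
 -1.17041626e-02  5.56121993e+01]
yaw143 centre [0.5499 0.275 ] r 0.0733 n 120 mad 0.00024
```

View pics/bowl2.png

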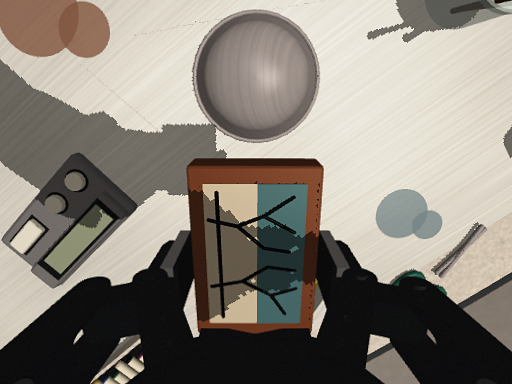

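The bowl centre agrees between the two views: (0.5497,0.2747) and (0.5499,0.2750). The painting hangs level in the jaws, with its field's top corners at about (203,184) and (306,184). I compute the move.

```bash
python3 - <<'E'
from m import *
import pickle;p,o=pickle.load(open('p.pkl','rb'))
c=p['color'][150:345,180:330,::-1];cv2.imwrite('pics/hold.png',cv2.resize(c,None,fx=3,fy=3,interpolation=cv2.INTER_NEAREST))
o=bot.get_obs();print(o['ee_pos'])
th=np.radians(o['tcp_rot'][2]); X=np.array([np.cos(th),np.sin(th)]); Y=np.array([np.sin(th),-np.cos(th)])
d=np.array([.5497,.2747])-o['ee_pos'][:2]; print(1000*d@X-.7,1000*d@Y)
E
```

```text
[0.62475023 0.2172029  0.24545476]
93.82842653088171 1.6821435764280375
```

View pics/hold.png

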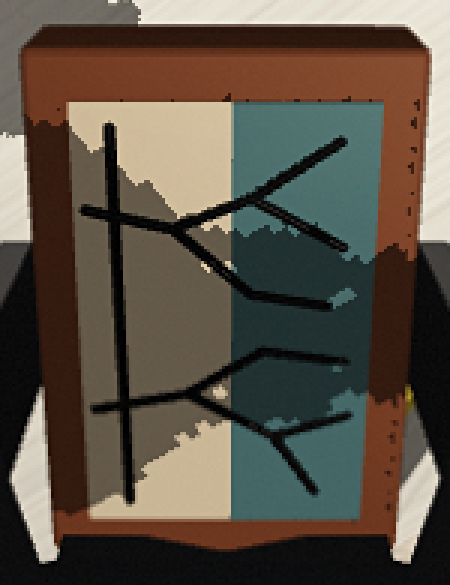

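```bash
python3 - <<'E'
from m import *
import pickle;p,o=pickle.load(open('p.pkl','rb'))
f=lambda x,y:(180+(x-1.5)/3,150+(y-1.5)/3)
for dz in (0,.002,-.002): toolcentre(p,o,[f(*t) for t in ((67,101),(384,101),(361,521),(89,521))],o['ee_pos'][2]-.0212+.018+dz)
E
```

```text
z 0.24225476171408683 [np.float64(0.0461), np.float64(0.0746), np.float64(0.0465), np.float64(0.0747)] [0.6244 0.2185] tool x,y mm 1.06 0.8
z 0.24425476171408683 [np.float64(0.0454), np.float64(0.0735), np.float64(0.0458), np.float64(0.0735)] [0.6234 0.2192] tool x,y mm 2.23 0.8
z 0.24025476171408683 [np.float64(0.0468), np.float64(0.0758), np.float64(0.0472), np.float64(0.0759)] [0.6253 0.2178] tool x,y mm -0.1 0.8
```

servo_tool --motion '[[[35,1.7,10,0,0,0],[35,0,20,0,0,0],[23.8,0,30,0,0,0],[0,0,30,0,0,0],[0,0,30,0,0,0]]]'

```text
time: 8.85
ee_pos: [0.55, 0.274, 0.1251]
tcp_rot: [179.9, 0.0, 143.5]
wrist_force: [0.4, 0.7, -0.9]
opening: 0.0595
```

servo_tool --motion '[[[0,0,20,0,0,0],[0,0,8,0,0,0],[0,0,0,0,0,0],[0,0,0,0,0,0]]]'

```text
time: 9.25
ee_pos: [0.551, 0.2745, 0.0987]
tcp_rot: [179.9, 0.0, 143.5]
wrist_force: [-0.5, 0.6, 0.2]
opening: 0.0593
```

```bash
python3 - <<'E'
from m import *
o=bot.get_obs();print(o['time'],o['ee_pos'],o['tcp_rot'],o['wrist_force'],o['opening'])
th=np.radians(o['tcp_rot'][2]); X=np.array([np.cos(th),np.sin(th)]); Y=np.array([np.sin(th),-np.cos(th)])
d=np.array([.5497,.2747])-o['ee_pos'][:2]; print(1000*d@X-.7,1000*d@Y)
E
```

```text
9.25 [0.55100259 0.27446505 0.09870738] [1.79921624e+02 4.16462070e-02 1.43524107e+02] [-0.47455609  0.5503027   0.15630104] 0.05930126959958395
0.4870977729275756 -0.5854441678022079
```

servo_tool --motion '[[[0.5,-1,5,0,0,0],[0,0,4,0,0,0],[0,0,2,0,0,0],[0,0,0,0,0,0],[0,0,0,0,0,0]]]'

```text
time: 9.75
ee_pos: [0.5494, 0.2744, 0.0863]
tcp_rot: [180.0, 0.0, 143.6]
wrist_force: [-0.4, -0.4, 0.1]
opening: 0.0592
```

```bash
python3 - <<'E'
from m import *
o=bot.get_obs();print(o['time'],o['ee_pos'],o['tcp_rot'],o['wrist_force'],o['opening'])
for n in('side','scene'):
    p=bot.camera(n);save(p,n+'3')
    u,v=map(int,pix(p,[.55,.275,.07])); c=p['color'][v-45:v+45,u-60:u+60,::-1];cv2.imwrite('pics/'+n+'3c.png',cv2.resize(c,None,fx=6,fy=6,interpolation=cv2.INTER_CUBIC))
E
```

```text
9.75 [0.54942975 0.27435276 0.08632852] [1.79999477e+02 2.18950873e-03 1.43575449e+02] [-0.38218488 -0.38546546  0.12634312] 0.05921725891651616
```

View pics/side3c.png

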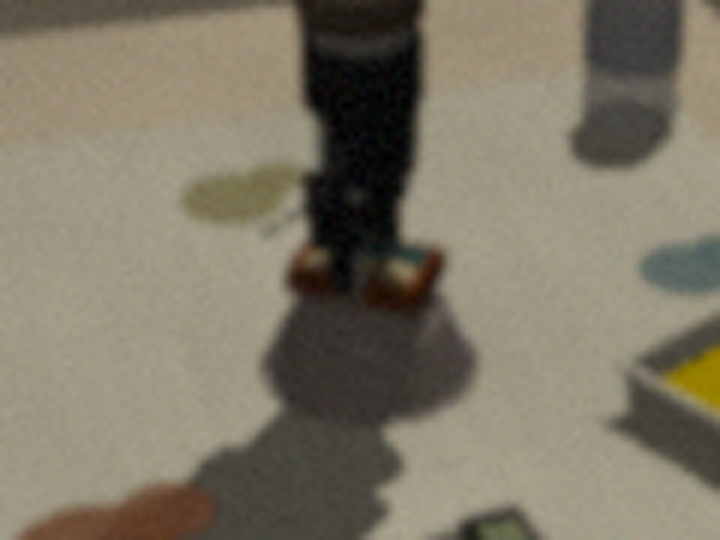

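View pics/scene3c.png

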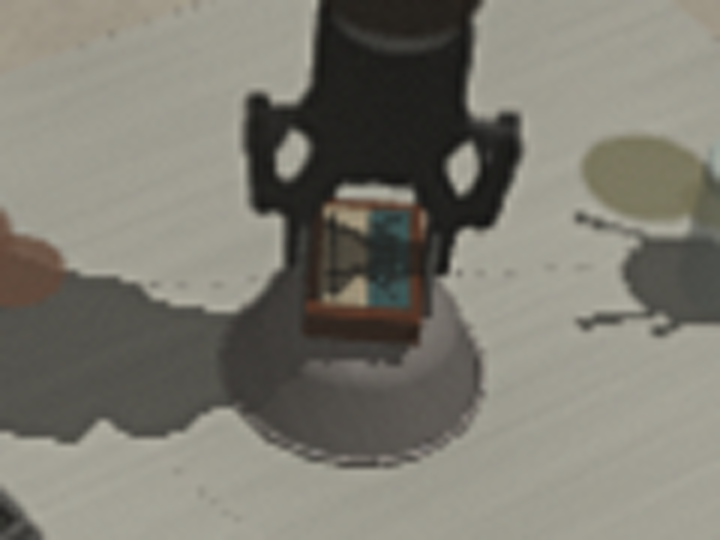

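Both pictures show the painting level and centred just above the crown. I lower it in half-millimetre steps, watching the force.

servo_tool --motion '[[[0,0,0.5,0,0,0],[0,0,0.5,0,0,0],[0,0,0,0,0,0],[0,0,0,0,0,0]]]'

```text
time: 10.25
ee_pos: [0.5494, 0.2743, 0.0853]
tcp_rot: [-180.0, -0.0, 143.6]
wrist_force: [0.5, 1.3, -0.5]
opening: 0.0593
```

```bash
python3 - <<'E'
from m import *
o=bot.get_obs();print(o['time'],o['ee_pos'],o['tcp_rot'],o['wrist_force'],o['torque'])
E
```

```text
10.25 [0.54938598 0.27429788 0.08526155] [-1.79995717e+02 -1.31823728e-03  1.43569202e+02] [ 0.4897497   1.25670318 -0.53582486] [ 0.02689361 -0.00315771 -0.03298339]
```

servo_tool --motion '[[[0,0,0.5,0,0,0],[0,0,0,0,0,0],[0,0,0,0,0,0]]]'

```text
time: 10.55
ee_pos: [0.5495, 0.2743, 0.0851]
tcp_rot: [180.0, 0.0, 143.6]
wrist_force: [-1.6, -0.4, 3.4]
opening: 0.059
```

servo_tool --motion '[[[0,0,0.5,0,0,0],[0,0,0,0,0,0],[0,0,0,0,0,0]]]'

```text
time: 10.85
ee_pos: [0.5494, 0.2743, 0.085]
tcp_rot: [180.0, 0.0, 143.6]
wrist_force: [-2.8, -1.3, 6.6]
opening: 0.0595
```

servo_tool --motion '[[[0,0,-0.7,0,0,0],[0,0,0,0,0,0],[0,0,0,0,0,0]]]' --newtons 20

```text
time: 11.15
ee_pos: [0.5495, 0.2744, 0.0851]
tcp_rot: [180.0, 0.0, 143.6]
wrist_force: [-1.5, -0.9, 3.1]
opening: 0.0593
```

servo_tool --motion '[[[0,0,0,0,0,0],[0,0,0,0,0,0]]]' --gripper 61

```text
time: 11.35
ee_pos: [0.5493, 0.2743, 0.0846]
tcp_rot: [-180.0, -0.0, 143.6]
wrist_force: [-0.2, 0.4, 0.7]
opening: 0.061
```

```bash
python3 - <<'E'
from m import *
o=bot.get_obs();print(o['time'],o['ee_pos'],o['tcp_rot'],o['wrist_force'],o['opening'])
p=bot.camera('wrist');save(p,'rel1')
E
```

```text
11.35 [0.54934365 0.27425118 0.08460946] [-1.79977120e+02 -9.99484225e-03  1.43569135e+02] [-0.22894452  0.3680366   0.69782671] 0.06101292537255355
```

View pics/rel1.png

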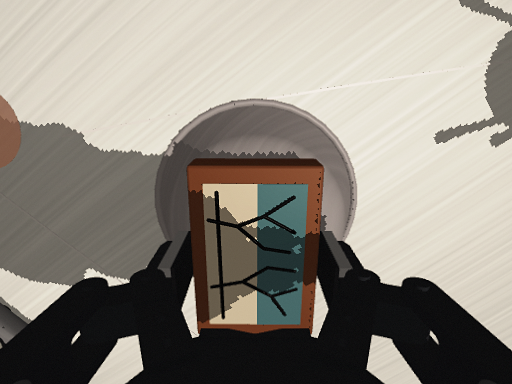

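The painting stays in place with its corners unchanged. I open further.

servo_tool --motion '[[[0,0,0,0,0,0],[0,0,0,0,0,0],[0,0,0,0,0,0]]]' --gripper 66

```text
time: 11.7
ee_pos: [0.5494, 0.2743, 0.0849]
tcp_rot: [-180.0, -0.0, 143.6]
wrist_force: [-0.1, -0.8, 0.3]
opening: 0.0659
```

```bash
python3 - <<'E'
from m import *
o=bot.get_obs();print(o['time'],o['ee_pos'],o['tcp_rot'],o['wrist_force'],o['opening'])
p=bot.camera('wrist');save(p,'rel2')
import pickle;pickle.dump((p,o),open('p.pkl','wb'))
c=p['color'][150:345,180:330,::-1];cv2.imwrite('pics/rel2c.png',cv2.resize(c,None,fx=3,fy=3,interpolation=cv2.INTER_NEAREST))
E
```

```text
11.7 [0.54939714 0.27429433 0.08491502] [-1.79995296e+02 -1.35849347e-03  1.43572687e+02] [-0.14737418 -0.77775731  0.3056004 ] 0.06594805213922604
```

View pics/rel2c.png

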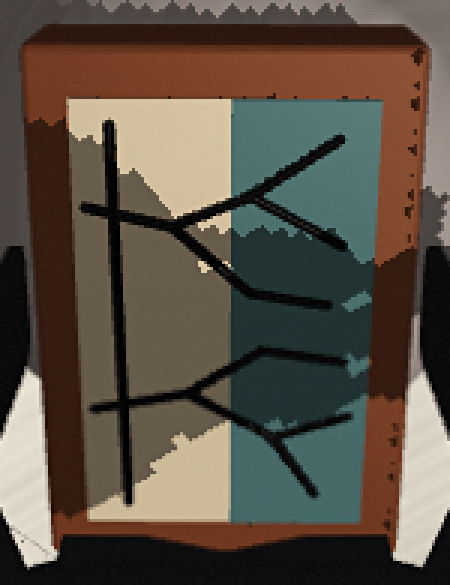

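It balances free, with gaps on both sides and the corners within 1 px of where they were. I open fully and back straight up, slowly at first.

servo_tool --motion '[[[0,0,0,0,0,0],[0,0,0,0,0,0],[0,0,0,0,0,0],[0,0,-5,0,0,0],[0,0,-10,0,0,0]]]' --gripper 85

```text
time: 12.25
ee_pos: [0.5491, 0.2741, 0.0998]
tcp_rot: [-179.9, -0.0, 143.6]
wrist_force: [-0.2, 0.6, 0.9]
opening: 0.0851
```

servo_tool --motion '[[[0,0,-15,0,0,0],[0,0,-40,0,0,0],[0,0,-40,0,0,0],[-10,0,-40,0,0,0],[-50,0,-15,0,0,0]]]'

```text
time: 12.75
ee_pos: [0.5951, 0.2422, 0.2571]
tcp_rot: [179.6, 0.2, 143.8]
wrist_force: [1.9, 1.6, 0.5]
opening: 0.085
```

servo_tool --motion '[[[-40,0,0,0,0,0],[0,0,0,0,0,0],[0,0,0,0,0,0]]]'

```text
time: 13.05
ee_pos: [0.6286, 0.2155, 0.2499]
tcp_rot: [180.0, -0.0, 143.5]
wrist_force: [-0.8, -0.3, 0.6]
opening: 0.0847
```

```bash
python3 - <<'E'
from m import *
p=bot.camera('wrist');save(p,'after1')
o=bot.get_obs();print(o['time'],o['ee_pos'],o['tcp_rot'],o['wrist_force'],o['opening'],o['q'])
import pickle;pickle.dump((p,o),open('p.pkl','wb'))
c=fitbowl(p,(.5497,.2747),'b')
u,v=map(int,pix(p,[.55,.275,.08]));u0,v0=max(u-75,0),max(v-75,0);print(u0,v0)
c=p['color'][v0:v0+150,u0:u0+150,::-1];cv2.imwrite('pics/after1c.png',cv2.resize(c,None,fx=4,fy=4,interpolation=cv2.INTER_NEAREST))
E
```

```text
13.1 [0.62799844 0.21618781 0.25002376] [ 1.79979795e+02 -3.62853453e-03  1.43544713e+02] [ 0.17974501 -0.25781511  0.656893  ] 0.08488136724874713 [1.89901841e+01 2.17713529e+01 3.00234389e+01 9.82375037e+01
 1.44483847e-02 5.54454733e+01]
b centre [0.5498 0.2747] r 0.0735 n 113 mad 0.00024
180 0
```

View pics/after1.png

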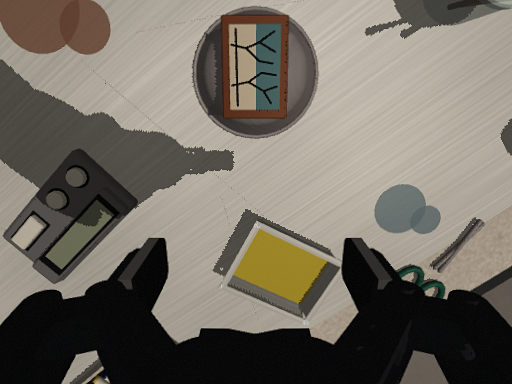

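View pics/after1c.png

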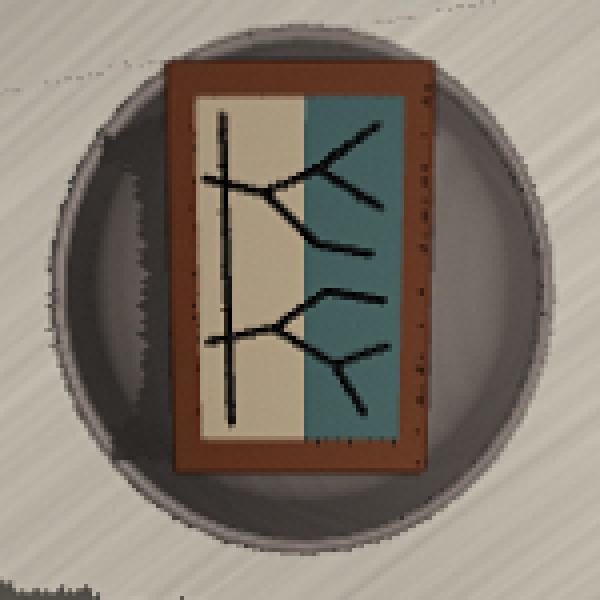

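The painting rests on the bowl (whole view about (255,66)). I check its centring and tilt with PnP.

```bash
python3 - <<'E'
from m import *
import pickle;p,o=pickle.load(open('p.pkl','rb'))
f=lambda x,y:(180+(x-2)/4,(y-2)/4)
out=[f(*t) for t in((167,62),(434,62),(426,471),(176,471))]; inn=[f(*t) for t in((196,96),(405,96),(400,439),(200,439))]
toolcentre(p,o,out,.082);toolcentre(p,o,inn,.082)
for pts,(w,h) in((out,(.06,.09)),(inn,(.0462,.0742))):
    obj=np.array([[h/2,-w/2,0],[h/2,w/2,0],[-h/2,w/2,0],[-h/2,-w/2,0]])  # rough frame: tool x up, tool y right
    s=[]
    R=np.array(p['R']);C=-R.T@p['t']
    n=np.array([(lambda w:(R@w)[:2]/(R@w)[2])(ray(p,*q)[1]) for q in pts])
    ok,rv,tv=cv2.solvePnP(obj,n.astype(np.float64),np.eye(3),None)
    M=R.T@cv2.Rodrigues(rv)[0]; print('normal',M[:,2].round(4),'pos',(R.T@(tv[:,0]-np.array(p['t']))).round(4))
E
```

```text
z 0.082 [np.float64(0.0584), np.float64(0.0882), np.float64(0.0591), np.float64(0.0882)] [0.5489 0.2752] tool x,y mm 98.69 0.42
z 0.082 [np.float64(0.0459), np.float64(0.0739), np.float64(0.047), np.float64(0.0739)] [0.5486 0.2752] tool x,y mm 98.91 0.3
normal [ 0.0203 -0.0201 -0.9996] pos [0.5483 0.2756 0.0765]
normal [ 0.0665 -0.0433 -0.9968] pos [0.5484 0.2753 0.0837]
```

The painting's centre measures within about 1.1 mm of the bowl axis, which is under 1° of rock. Now the timer: I move across, shut the gripper and turn to line up with it.

servo_tool --motion '[[[-10,-40,0,0,0,0],[-11,-42,0,0,0,0],[-11,-42,0,0,0,0],[-11,-42,0,0,0,0],[-11,-42,0,0,0,0]]]' --gripper 0

```text
time: 13.6
ee_pos: [0.5464, 0.0165, 0.2502]
tcp_rot: [180.0, 0.0, 143.7]
wrist_force: [0.7, 0.1, 0.8]
opening: 0.0118
```

servo_tool --motion '[[[-10,-42,0,0,0,0],[-9,-39,0,0,0,0.1],[0,0,0,0,0,0.14],[0,0,0,0,0,0.14],[0,0,0,0,0,0.14]]]'

```text
time: 14.1
ee_pos: [0.5145, -0.059, 0.2503]
tcp_rot: [179.9, 0.0, 113.5]
wrist_force: [0.4, 0.4, -0.3]
opening: 0.0001
```

servo_tool --motion '[[[0,0,0,0,0,0.14],[0,0,0,0,0,0.13],[0,0,0,0,0,0],[0,0,0,0,0,0]]]'

```text
time: 14.5
ee_pos: [0.515, -0.059, 0.2499]
tcp_rot: [180.0, 0.0, 98.6]
wrist_force: [2.0, 0.3, -0.3]
opening: -0.0
```

```bash
python3 - <<'E'
from m import *
p=bot.camera('wrist');save(p,'keys1')
o=bot.get_obs();print(o['time'],o['ee_pos'],o['tcp_rot'],o['wrist_force'],o['opening'],o['q'])
import pickle;pickle.dump((p,o),open('p.pkl','wb'))
E
```

```text
14.55 [ 0.51503311 -0.05909932  0.24975436] [1.79970138e+02 3.74148051e-03 9.85626743e+01] [ 0.12103121  0.04626319 -0.53055263] -0.00020672994515072427 [-6.54811961e+00  5.90740406e-01  5.45664980e+00  9.48361049e+01
  4.17240865e-03  7.48892062e+01]
```

View pics/keys1.png

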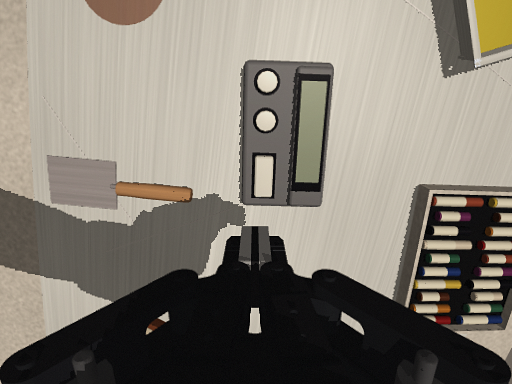

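The keys show at ten (267,81), one (265,120) and start (264,176), with the fingers shut. I find the key centroids.

```bash
python3 - <<'E'
from m import *
import pickle;p,o=pickle.load(open('p.pkl','rb'))
m=(p['color'].min(2)>150).astype(np.uint8); m[:, :252]=0; m[:,284:]=0
n,l,s,c=cv2.connectedComponentsWithStats(m)
th=np.radians(o['tcp_rot'][2]); X=np.array([np.cos(th),np.sin(th)]); Y=np.array([np.sin(th),-np.cos(th)])
K={}
for i in range(1,n):
    if 150<s[i,4]<2000 and s[i,1]>60:
        q=atz(p,*c[i],.032)[:2]; d=1000*(q-o['ee_pos'][:2]); print(c[i].round(1),s[i],q.round(4),'tool',(d@X).round(1),(d@Y).round(1))
print(o['ee_pos'])
E
```

```text
[266.9  80.9] [257  71  20  21 323] [0.514  0.0323] tool 90.6 12.6
[265.5 120.4] [256 111  20  20 294] [ 0.5192 -0.0092] tool 48.7 11.5
[263.5 176.4] [255 157  18  40 679] [ 0.5271 -0.073 ] tool -15.5 9.9
[269.2 218.6] [252 205  32  35 799] [ 0.5424 -0.1246] tool -68.8 17.3
[255.5 320.5] [252 308   9  25 198] [ 0.5487 -0.2771] tool -220.6 0.8
[ 0.51503311 -0.05909932  0.24975436]
```

servo_tool --motion '[[[45,6,30,0,0,0],[45.6,6.4,45,0,0,0],[0,0,48,0,0,0],[0,0,40,0,0,0],[0,0,20,0,0,0]]]'

```text
time: 15.05
ee_pos: [0.5126, 0.0184, 0.0752]
tcp_rot: [-179.8, -0.0, 98.5]
wrist_force: [0.7, -0.4, 0.4]
opening: -0.0004
```

servo_tool --motion '[[[0,0,7,0,0,0],[0,0,0,0,0,0],[0,0,0,0,0,0]]]'

```text
time: 15.35
ee_pos: [0.5153, 0.0178, 0.0734]
tcp_rot: [179.9, 0.0, 98.4]
wrist_force: [0.3, -0.0, 0.6]
opening: -0.0001
```

```bash
python3 - <<'E'
from m import *
o=bot.get_obs();print(o['time'],o['ee_pos'],o['tcp_rot'],o['wrist_force'])
p=bot.camera('wrist');save(p,'ten1')
q=bot.camera('scene');u,v=map(int,pix(q,[.514,.0323,.04]));c=q['color'][v-45:v+45,u-60:u+60,::-1];cv2.imwrite('pics/ten1s.png',cv2.resize(c,None,fx=6,fy=6,interpolation=cv2.INTER_CUBIC))
E
```

```text
15.35 [0.51533068 0.01780113 0.07337891] [1.79888801e+02 1.41261431e-02 9.83551713e+01] [ 0.32697807 -0.02727484  0.62200413]
```

View pics/ten1.png

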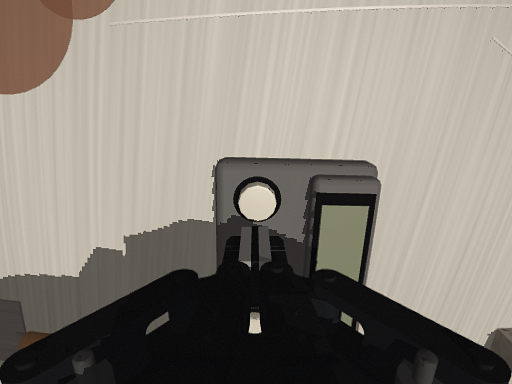

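View pics/ten1s.png

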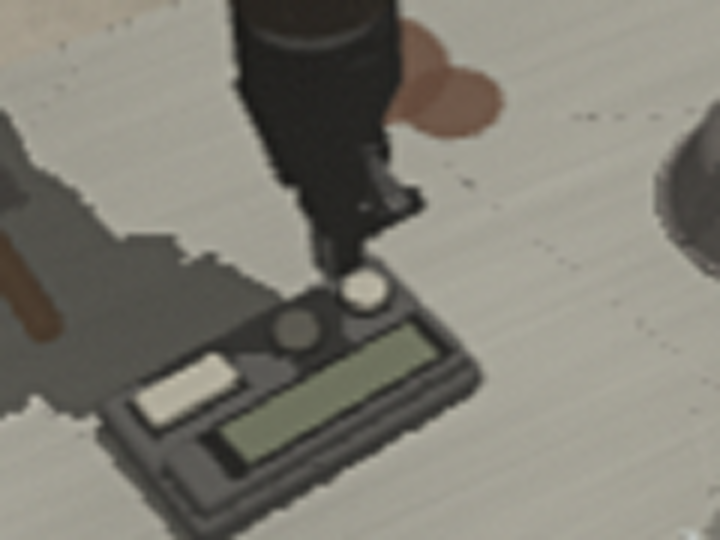

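The move fell about 14 mm short because of the row limits. The ten key is at (258,202) in the wrist picture, just ahead of the fingertips. I recompute.

```bash
python3 - <<'E'
from m import *
o=bot.get_obs();p=bot.camera('wrist')
th=np.radians(o['tcp_rot'][2]); X=np.array([np.cos(th),np.sin(th)]); Y=np.array([np.sin(th),-np.cos(th)])
q=atz(p,257.5,202,.032)[:2];d=1000*(q-o['ee_pos'][:2]);print(q,d@X,d@Y)
d=1000*(np.array([.514,.0323])-o['ee_pos'][:2]);print(d@X,d@Y,o['ee_pos'])
E
```

```text
[0.51445871 0.03311186] 15.347323510048856 1.1844744889803298
14.610443493366704 0.6130415602973665 [0.51550897 0.01775476 0.0735371 ]
```

servo_tool --motion '[[[15,0.5,3,0,0,0],[0,0,10,0,0,0],[0,0,5,0,0,0],[0,0,0,0,0,0],[0,0,0,0,0,0]]]'

```text
time: 16.0
ee_pos: [0.5127, 0.0326, 0.0536]
tcp_rot: [-180.0, -0.0, 98.3]
wrist_force: [0.2, -0.0, -0.0]
opening: 0.0004
```

```bash
python3 - <<'E'
from m import *
o=bot.get_obs();print(o['time'],o['ee_pos'],o['tcp_rot'],o['wrist_force'])
q=bot.camera('scene');u,v=map(int,pix(q,[.514,.0323,.04]));c=q['color'][v-30:v+30,u-40:u+40,::-1];cv2.imwrite('pics/ten2s.png',cv2.resize(c,None,fx=8,fy=8,interpolation=cv2.INTER_CUBIC))
E
```

```text
16.0 [0.51272797 0.03258763 0.05358812] [-1.79965525e+02 -1.51522051e-04  9.83064209e+01] [ 0.22085913 -0.00497554 -0.03784045]
```

View pics/ten2s.png

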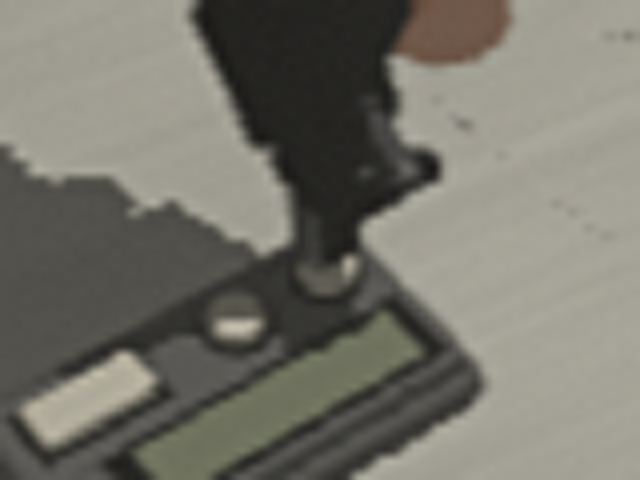

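The fingertips stand just above the ten key. I press in steps while watching the force.

servo_tool --motion '[[[0,1,2,0,0,0],[0,0,2,0,0,0],[0,0,1.5,0,0,0],[0,0,0,0,0,0],[0,0,0,0,0,0]]]'

```text
time: 16.55
ee_pos: [0.5143, 0.0327, 0.0487]
tcp_rot: [179.9, 0.0, 98.3]
wrist_force: [1.8, -0.9, 4.3]
opening: -0.0001
```

servo_tool --motion '[[[0,0,1.5,0,0,0],[0,0,0.5,0,0,0],[0,0,0,0,0,0],[0,0,0,0,0,0]]]'

```text
time: 16.95
ee_pos: [0.5142, 0.0328, 0.0466]
tcp_rot: [180.0, 0.0, 98.3]
wrist_force: [2.6, -2.0, 5.7]
opening: 0.0
```

servo_tool --motion '[[[0,0,0.7,0,0,0],[0,0,0.5,0,0,0],[0,0,0,0,0,0],[0,0,0,0,0,0]]]'

```text
time: 17.35
ee_pos: [0.5143, 0.0328, 0.046]
tcp_rot: [179.9, 0.0, 98.3]
wrist_force: [0.7, -2.0, 10.4]
opening: -0.0
```

servo_tool --motion '[[[0,0,0.6,0,0,0],[0,0,0,0,0,0],[0,0,0,0,0,0]]]'

```text
time: 17.65
ee_pos: [0.5143, 0.0328, 0.0459]
tcp_rot: [179.9, 0.0, 98.3]
wrist_force: [-0.3, -1.7, 14.4]
opening: -0.0001
```

servo_tool --motion '[[[0,0,-2,0,0,0],[0,0,-5,0,0,0],[0,0,-10,0,0,0],[0,0,-10,0,0,0],[0,0,0,0,0,0]]]'

```text
time: 18.15
ee_pos: [0.5144, 0.033, 0.0731]
tcp_rot: [179.9, -0.0, 98.3]
wrist_force: [0.6, -0.3, -0.0]
opening: -0.0001
```

```bash
python3 - <<'E'
from m import *
o=bot.get_obs();print(o['time'],o['ee_pos'],o['tcp_rot'],o['wrist_force'])
th=np.radians(o['tcp_rot'][2]); X=np.array([np.cos(th),np.sin(th)]); Y=np.array([np.sin(th),-np.cos(th)])
d=1000*(np.array([.527,-.073])-o['ee_pos'][:2]);print(d@X,d@Y)
q=bot.camera('scene');u,v=map(int,pix(q,[.514,.0,.04]));c=q['color'][v-30:v+30,u-40:u+40,::-1];cv2.imwrite('pics/ten3s.png',cv2.resize(c,None,fx=8,fy=8,interpolation=cv2.INTER_CUBIC))
E
```

```text
18.15 [0.51439108 0.03295872 0.07306188] [ 1.79913374e+02 -2.23057143e-03  9.83123539e+01] [ 0.57461462 -0.30007292 -0.04262897]
-106.66845324367597 -2.841943613728451
```

View pics/ten3s.png

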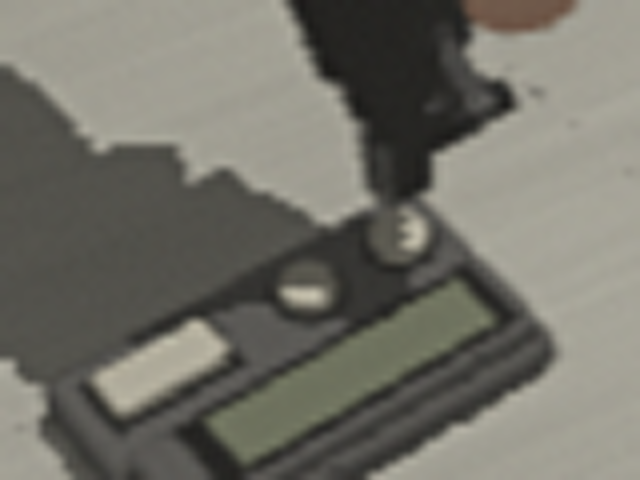

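The ten key went fully down (its stop met at 14 N) and is up again. Next I move to the start key.

servo_tool --motion '[[[-25,-1,-2,0,0,0],[-30,-1,0,0,0,0],[-30,-0.8,0,0,0,0],[-21.7,0,0,0,0,0],[0,0,0,0,0,0]]]'

```text
time: 18.7
ee_pos: [0.5264, -0.0752, 0.073]
tcp_rot: [-180.0, 0.0, 98.2]
wrist_force: [-0.2, 0.5, 0.4]
opening: -0.0002
```

servo_tool --motion '[[[0,0,10,0,0,0],[0,0,7,0,0,0],[0,0,0,0,0,0],[0,0,0,0,0,0]]]'

```text
time: 19.1
ee_pos: [0.5262, -0.0724, 0.0561]
tcp_rot: [-179.9, -0.0, 98.4]
wrist_force: [-0.1, -0.1, -0.7]
opening: 0.0001
```

```bash
python3 - <<'E'
from m import *
o=bot.get_obs();print(o['time'],o['ee_pos'],o['tcp_rot'],o['wrist_force'])
th=np.radians(o['tcp_rot'][2]); X=np.array([np.cos(th),np.sin(th)]); Y=np.array([np.sin(th),-np.cos(th)])
d=1000*(np.array([.527,-.073])-o['ee_pos'][:2]);print(d@X,d@Y)
q=bot.camera('scene');u,v=map(int,pix(q,[.52,-.04,.04]));c=q['color'][v-30:v+30,u-40:u+40,::-1];cv2.imwrite('pics/st1s.png',cv2.resize(c,None,fx=8,fy=8,interpolation=cv2.INTER_CUBIC))
E
```

```text
19.1 [ 0.52619564 -0.07241052  0.05607786] [-1.79948981e+02 -1.74062155e-02  9.83685091e+01] [-0.08463339 -0.08754034 -0.7308769 ]
-0.7002650691382736 0.7100047915255179
```

View pics/st1s.png

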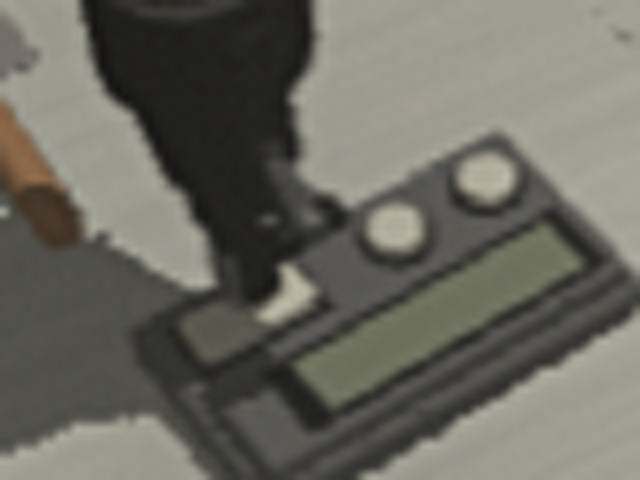

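The fingertips are over the middle of the start key, and the other two keys are up. I press down.

servo_tool --motion '[[[0,0.7,3,0,0,0],[0,0,3,0,0,0],[0,0,2.5,0,0,0],[0,0,1.5,0,0,0],[0,0,0,0,0,0]]]'

```text
time: 19.65
ee_pos: [0.5276, -0.0729, 0.0468]
tcp_rot: [180.0, -0.0, 98.3]
wrist_force: [1.2, 2.6, 4.4]
opening: 0.0002
```

servo_tool --motion '[[[0,0,0.7,0,0,0],[0,0,0.6,0,0,0],[0,0,0,0,0,0],[0,0,0,0,0,0]]]'

```text
time: 20.05
ee_pos: [0.5276, -0.0729, 0.046]
tcp_rot: [179.9, -0.0, 98.3]
wrist_force: [-0.5, 3.2, 8.6]
opening: 0.0001
```

servo_tool --motion '[[[0,0,0.8,0,0,0],[0,0,0,0,0,0],[0,0,0,0,0,0]]]'

```text
time: 20.35
ee_pos: [0.5276, -0.0729, 0.0459]
tcp_rot: [179.9, 0.0, 98.3]
wrist_force: [-2.8, 3.0, 14.1]
opening: 0.0002
```

servo_tool --motion '[[[0,0,-3,0,0,0],[0,0,-6,0,0,0],[0,0,-20,0,0,0],[0,0,-40,0,0,0],[0,0,-40,0,0,0]]]'

```text
time: 20.85
ee_pos: [0.5262, -0.0732, 0.1537]
tcp_rot: [-179.8, -0.0, 98.3]
wrist_force: [0.9, -0.5, 0.3]
opening: -0.0001
```

servo_tool --motion '[[[30,0,-30,0,0,0],[40,0,-40,0,0,0],[40,0,-20,0,0,0],[0,0,0,0,0,0],[0,0,0,0,0,0]]]'

```text
time: 21.35
ee_pos: [0.5119, 0.0316, 0.2388]
tcp_rot: [-180.0, 0.0, 98.4]
wrist_force: [0.3, -0.6, 0.0]
opening: -0.0001
```

```bash
python3 - <<'E'
from m import *
o=bot.get_obs();print(o['time'],o['ee_pos'],o['tcp_rot'],o['wrist_force'])
for n in('side','scene','wrist'):
    p=bot.camera(n);save(p,'fin_'+n)
    if n=='wrist': continue
    u,v=map(int,pix(p,[.55,.27,.07])); c=p['color'][v-35:v+35,u-45:u+45,::-1];cv2.imwrite('pics/fin_'+n+'c.png',cv2.resize(c,None,fx=8,fy=8,interpolation=cv2.INTER_CUBIC))
E
```

```text
21.35 [0.51189057 0.0316475  0.23883708] [-1.79992547e+02  3.58049119e-02  9.84070683e+01] [ 0.28036575 -0.57486463  0.01362287]
```

View pics/fin_sidec.png

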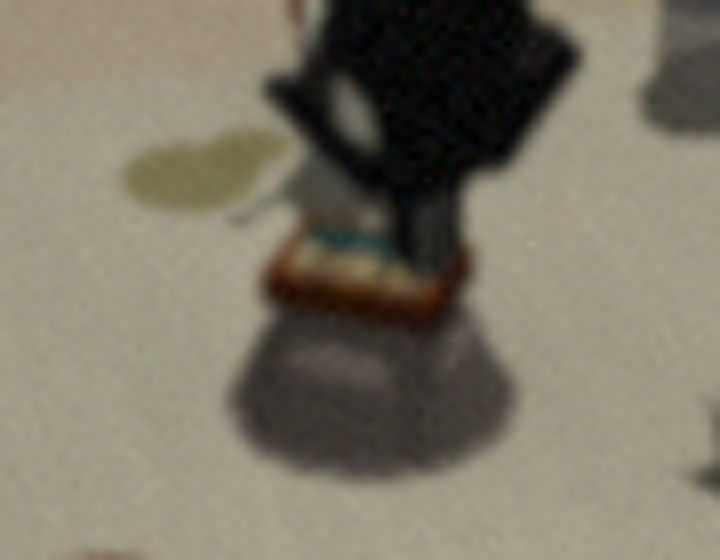

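View pics/fin_scenec.png

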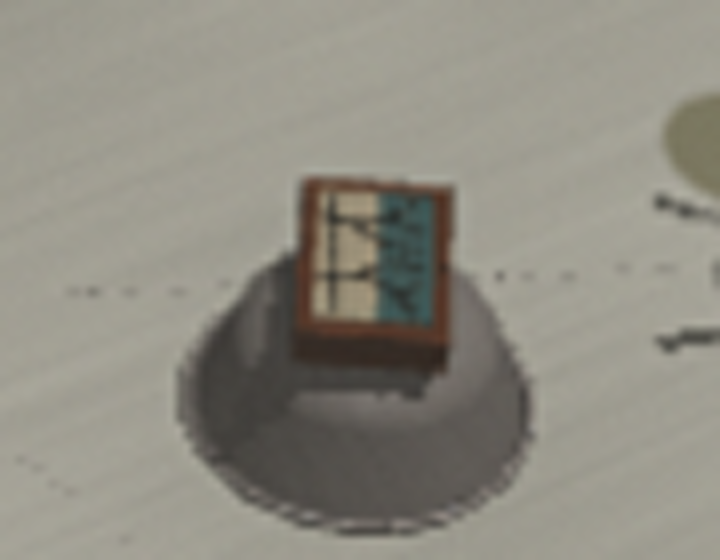

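View pics/fin_wrist.png

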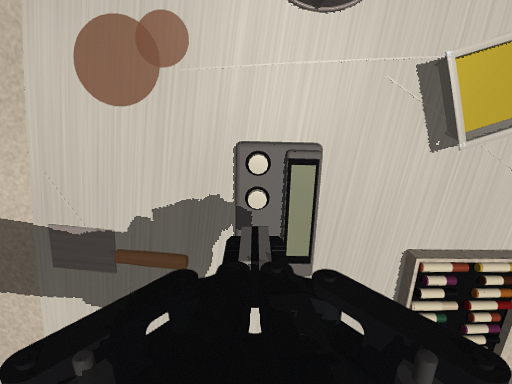

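View pics/fin_scene.png

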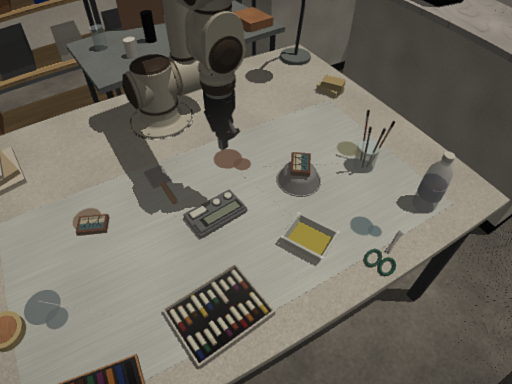

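The painting sits on the crown, the keys are up and the bystanders are where they were. There is ample time, so I take one more independent centring check from the other yaw.

servo_tool --motion '[[[40,10,-5,0,0,0],[40,10,-5,0,0,0],[40,10,0,0,0,0],[20,10,0,0,0,0],[0,10,0,0,0,0]]]'

```text
time: 22.0
ee_pos: [0.5413, 0.1782, 0.2476]
tcp_rot: [-179.9, 0.0, 98.4]
wrist_force: [0.0, -0.8, -0.1]
opening: 0.0001
```

servo_tool --motion '[[[0,0,0,0,0,0],[0,0,0,0,0,0]]]'

```text
time: 22.2
ee_pos: [0.5414, 0.1755, 0.2482]
tcp_rot: [-179.9, 0.0, 98.2]
wrist_force: [-0.3, -1.1, -0.9]
opening: -0.0006
```

```bash
python3 - <<'E'
from m import *
p=bot.camera('wrist');save(p,'chk');o=bot.get_obs();print(o['time'],o['ee_pos'],o['tcp_rot'][2])
import pickle;pickle.dump((p,o),open('p.pkl','wb'))
fitbowl(p,(.5497,.2747),'b')
u,v=map(int,pix(p,[.55,.275,.08]));u0,v0=max(u-75,0),max(v-75,0);print(u0,v0)
c=p['color'][v0:v0+150,u0:u0+150,::-1];cv2.imwrite('pics/chkc.png',cv2.resize(c,None,fx=4,fy=4,interpolation=cv2.INTER_NEAREST))
E
```

```text
22.25 [0.54125881 0.17545793 0.24845976] 98.20259436530337
b centre [0.5497 0.2747] r 0.0735 n 115 mad 0.00014
205 0
```

View pics/chkc.png

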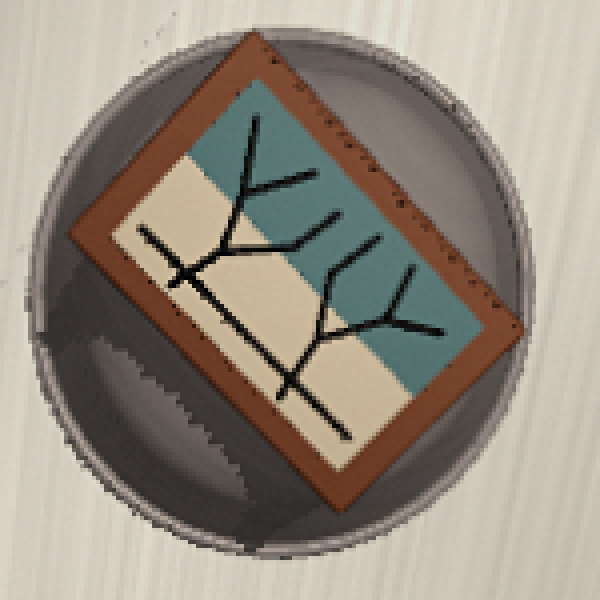

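```bash
python3 - <<'E'
from m import *
import pickle;p,o=pickle.load(open('p.pkl','rb'))
f=lambda x,y:(205+(x-2)/4,(y-2)/4)
toolcentre(p,o,[f(*t) for t in((254,31),(523,329),(340,512),(70,234))],.082)
toolcentre(p,o,[f(*t) for t in((258,79),(484,327),(339,470),(110,237))],.082)
# tilt: fit (cx,cy,cz,tilt_x,tilt_y,yaw) to both corner sets
obj=[];pts=[]
for (w,h),q in(((.06,.09),((254,31),(523,329),(340,512),(70,234))),((.0462,.0742),((258,79),(484,327),(339,470),(110,237)))):
    for s,t in zip(((h/2,w/2),(-h/2,w/2),(-h/2,-w/2),(h/2,-w/2)),q): obj.append([*s,0]);pts.append(f(*t))
obj=np.array(obj);pts=np.array(pts)
def fun(x):
    c,s=np.cos(x[3]),np.sin(x[3])
    r=[]
    for a,b in zip(obj,pts):
        X=x[0]+c*a[0]-s*a[1];Y=x[1]+s*a[0]+c*a[1];Z=.082+x[4]*(X-x[0])+x[5]*(Y-x[1]);r+=list(pix(p,[X,Y,Z])-b)
    return np.array(r)
best=min((least_squares(fun,[.549,.275,0,y,0,0]) for y in np.radians([143,-37,53,-127])),key=lambda s:s.cost)
print(best.x[:2],np.degrees(best.x[3:]),best.cost)
E
```

```text
z 0.082 [np.float64(0.0875), np.float64(0.0583), np.float64(0.0878), np.float64(0.0582)] [0.5487 0.275 ] tool x,y mm 97.45 21.59
z 0.082 [np.float64(0.0735), np.float64(0.0456), np.float64(0.0737), np.float64(0.0462)] [0.5488 0.275 ] tool x,y mm 97.42 21.69
[0.53488967 0.2768872 ] [  83.61742226 -459.1341756  -274.6990061 ] 3325.966626080166
```

Both yaws agree: the painting's centre is about 1 mm from the bowl axis, so the rock is about 0.8°. The robot is clear of everything, so I hand the job in.

```bash
python3 - <<'E'
from workcell import bot
print(bot.job_done()); print(bot.get_obs()['time'])
E
```

```text
the job is handed in; nothing more can be done
None
the job is handed in; nothing more can be done
```

The painting is balanced on the bowl's crown, and both timer keys have been pressed in order. I handed the job in at about 22 s.

- **Painting:** I took the farther of the two look-alikes, 0.617 m from the base against 0.543 m. I set it down picture side up, lowering it until it touched (peak 6.6 N), easing off to about 3 N, then letting go.
- **Keys:** The ten-minute key was pressed first, then the wide start key. Each went down to its stop at about 14 N. A later picture shows the ten-minute key sprung back. The one-minute key was not touched and still looks up.
- **Centring check:** From two viewing angles the painting's centre is about 1 mm off the bowl's axis, roughly 0.8° of rock. The camera calibration is only good to about 2 mm.
- **Tilt checks that gave nothing usable:** Two estimates from a single picture disagreed (about 1.6° and 4.5°), and a final fit did not converge. I relied on the centring figure and on how the painting looks in the pictures.
- **Bystanders:** The wax dish, scraper and brush jar looked unmoved in the last pictures. I judged this by eye and did not measure it.
- **Start key's return:** After I lifted off, the gripper hid this key in the last wrist picture. I only saw it in the wide scene view, where it looked up.

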